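# Open the safety cap of the cleaner bottle

## Robot

A 7-joint arm with a two-finger parallel gripper is mounted at the origin on a cart in front of the work surface, level with it; the furniture and walls round the work are solid. World frame = base frame: x ahead of the robot, y to its left, z up, the work surface at z = 0. Lengths are in m, angles in degrees, forces in N, time in s.
With the tool pointing down it reaches from about 0.425 to 0.875 m from the base axis. Payload 8.4 kg.
Tool frame: the origin (TCP) lies between the finger pads; the fingertips stand r.tcp_to_tips ahead of it and the grasp point (between the pads) lies 6 mm ahead of it (r.tcp_to_tips is the distance from the TCP to the fingertips, in m); z points along the fingers, y is the line along which they close (so a half turn about z gives the same grasp; the last joint's range is limited). The gripper opens to 87 mm and grips with 3 to 60 N. Pads are 19 mm wide; open, the fingers measure 117 mm over their backs; the gripper's body (75 mm by 190 mm) begins 51 mm behind the grasp point.
Start: joints at [63.644, 19.091, 2.286, 83.961, -0.768, 76.965, -3.352], TCP at [0.229, -0.608, 0.216] pointing down, gripper open.
Joint ranges: [-147.57, 147.57], [-21.85, 119.76], [-74.77, 79.35], [14.55, 137.4], [-85.83, 265.84], [4.83, 119.75], [-152.11, 152.11]. Speed limits (degrees/s): [127.2, 127.2, 159.86, 159.86, 180, 180, 180].

## Interface

Orientations are given as a 3x3 rotation matrix whose columns are the frame's x, y, z axes.
In Python, from cell import r gives the robot as it stands.
- The arm moves only by the tool drive_tool, never from a script. Its argument "rows" is a list of rows, each an object with "linear": the shift along the tool's x, y, z in cm, a list of three; "rot": the turn, a rotation vector about the tool's x, y, z in units of 6 degrees (1.0 is 6 degrees), a list of three. A call has 1 to 12 rows; each row is the pose to reach, as a shift and turn from the pose commanded when the call began, along the tool's axes at that moment; what a row does not reach only later rows make up. A row lasts 1/12 s, in which the tool goes at most 41.7 mm and 7.16 degrees, less where a joint would pass 70% of its speed; a pose out of reach is approached as far as the arm can. A call with a gripper value outside its range is refused whole. "grip" is the finger opening in cm, from 0 to 8.7, set as the call begins (left out, the last holds). The fingers move at their own pace and stop on an object; "newtons" is the grip in N (left out, the last holds). Time passes only in rows, so rows that repeat a pose let the fingers close. It gives the time, the measured TCP pose, the force, the opening and the grip force at its end, in the units of the state.
- r.read_state(): the state, without advancing time (a new reading comes with each control period).
- r.grab_frame(name): name is "scene" or "top" or "wrist"; returns the picture (480x640x3 uint8, red, green, blue); there is no depth.
- r.camera_params(name): a dict with "fovy" (degrees; the focal length in pixels is half the picture's height over the tangent of half this angle, whatever the lens; pixels are square), "cx", "cy" (the principal point, pixels), "R" (3x3) and "t" (3): a world point X has camera coordinates R X + t. Camera axes: x right, y down, z forward; pixel columns grow to the right and rows downward; lengths in m; the calibration is good to about 2 mm. The wrist camera is an equidistant fisheye: a pixel r from the principal point sees the ray r / f radians off the axis. A picture is of the moment at which its call begins: read the wrist's pose just before it. camera_params takes no time and is no camera call; for the wrist camera it gives the pose at the moment of the call.
- r.finish_job(): hands the job in; it is judged then, once.
Trained networks look in the newest picture that a camera, given by its name, has taken for a name from the list of things; names that differ only in an ending like _2 or _b are one class to them, and where a whole thing is asked for, a point or a joint stands for the part that bears it (a point fixed in the world has none). Each returns a list of dicts, best first, with "confidence" (0 to 1); they miss things now and then, are a little off and sometimes report something else, mostly with a low value. They report only what shows in the picture. A call takes as long as a camera call.
- r.spot_in(camera, target): "xy" ([column, row] in pixels, amid what is visible of it).
- r.silhouettes(camera, target): "region" (480x640 bool, what is visible of it) and "xy" ([column, row] in pixels, amid what is visible of it).
- r.place_of(camera, target): "xy" ([column, row] in pixels: a listed point, or the origin of a listed thing).
The state is a dict: "clock": time; "joint_pos": joint angles; "joint_velocities": joint speeds; "joint_efforts": joint torques, N m; "eef_pos": TCP position; "eef_rot": TCP orientation; "force": force on the tool from outside, world axes, zero at the start; "torque": the same for the moment, N m; "grip_width": finger opening in m; "finger_force": force on a finger pad.
Only numpy, scipy, OpenCV 4.12 (cv2) and the standard library are available. Lean on these libraries where they do the work, as an engineer would, in place of code of your own. Each camera call takes 0.05 s, during which the arm holds its last target. There are 200 camera calls.

## Task

Open the squat cleaner bottle with the wide ribbed cap: its safety cap must be pressed down and, kept pressed, turned counter-clockwise (seen from above) until it stops, then lifted off. Finish while still holding the cap in the gripper, upright and still, straight above its bottle with its underside about 8 cm above the neck; do not let go or put it down. Leave the slim nozzle bottle and the loose things round about where they are.

Things in the scene. Friction and masses are not known exactly. Their poses are not given: they have to be found in the camera images.
- bottle: Squat white cleaner bottle (76 mm wide) fixed upright in a dark steel bench holder (108 mm round plate, 84 mm cup 34 mm high); cannot move. Stands left or right of the nozzle bottle, at any yaw. Origin: centre of the holder's underside, on the worktop; z up. The shoulder falls conically from 41 mm width at 100 mm height to 76 mm at 66 mm. The neck is inside the cap.
- cap: Grey ribbed round cap, 48 mm wide over the ribs, 38 mm high, about 40 g, upper 16 mm solid, hollow below; grip its side at any yaw. Origin: centre of its underside, z up, at the start 107 mm above the worktop, x along the bottle's x. A spring lifts it with 4 N; it presses down 5 mm to a hard stop (12 N there). Unless pressed 3 mm or more (about 9 N) it is locked against turning.
- cap_top (a point): Centre of the cap's top face, 38 mm above the cap's origin. Pressed, the cap turns counter-clockwise seen from above to an end stop at about 1.4 rad (clockwise is blocked). From about 1.0 to 1.4 rad it is free to be lifted straight off: two lugs inside leave the neck's ledges after about 12 mm, the cap is clear of the neck after 24 mm.
- neck_top (a point): Point on the bottle's axis 129 mm above its origin: the top of the neck with its spring disc, inside the closed cap (the disc rises 2 mm more when the cap is off).
- nozzle_bottle: Slim white bottle (60 mm diameter) with a small pointed grey nozzle, 140 mm high in all, fixed in the same kind of holder. Not to be opened. Origin: centre of the holder's underside.
- bearing: Bystander: loose ball bearing, 62 mm diameter, 16 mm high; origin under its centre.
- sealant: Bystander: small upright red bottle with a white pointed tip, 27x37x106 mm; origin under its centre.
- box: Bystander: small grey-and-white carton, 64x64x26 mm; origin under its centre.
- tape: Bystander: roll of adhesive tape lying flat, 100 mm diameter, 25 mm high; origin under its centre.
- tube: Bystander: yellow grease tube with a black cap, lying, 42x155x34 mm; origin under its centre.
- big_seal: Bystander: black ring seal lying flat, 72 mm diameter, 10 mm high; origin under its centre.

How it is judged (in metres and radians):
On the way, in this order (a step that is already met when the one before it is completed fails the run):
1. the cap is pressed down at least 2.5 mm while still in its locked place (z of cap in the frame of bottle below 0.1045 m and angle between the x axis of cap and the x axis of bottle, either way round below 0.25 rad), for 0.1 s.
2. the cap, still pressed, is turned past the safety tooth (z of cap in the frame of bottle below 0.105 m and angle between the x axis of cap and the x axis of bottle, either way round above 0.45 rad).
3. the cap, in the fingers, is lifted clear of the neck (z of cap in the frame of bottle above 0.135 m and contact force between the fingers and cap above 1 N and contact force between cap and bottle below 0.1 N), for 0.2 s.
At the end, for the whole second after the job is handed in: The cap is held still (under 30 mm/s) and upright (within 0.3 rad) by the fingers only, clear of the bottle, its underside 40 to 130 mm above the neck top and within 30 mm of the bottle's axis (z of cap in the frame of neck_top between 0.04 and 0.13 m and horizontal distance between cap and bottle below 0.03 m and angle between cap's own z axis and vertical below 0.3 rad and linear speed of cap below 0.03 m/s and contact force between the fingers and cap above 1 N and contact force between cap and bottle below 0.1 N); the arm keeps its last pose, push and grip.
It fails at once if a loose bystander is shifted by more than 3 cm (distance of any of bearing, sealant, box, tape, tube, big_seal from where it was at the start of the episode above 0.03 m).
It fails at once if the small red sealant bottle is tipped over (angle between sealant's own z axis and vertical above 0.5 rad).
It also fails if it takes over 38 s, if anything falls off the work surface, if the arm or the gripper's body presses on something with over 40 N, if the wrist force passes 120 N, or if a joint passes its speed limit or range.

## Working session

There is one attempt and no reset: what is moved stays moved. The work goes in short steps, Python scripts to look and compute and a tool call to move; the robot and the scene stay as the last step left them, time stands still between calls to the robot, and variables do not carry over. Pictures are saved under pics/ and viewed, at most 10 in all, crops included, and the job is handed in when it is done.

Besides the shell and the picture viewer there is one more tool, called after "Request:" as name(argument=value, ...), one argument or row to a line, values as JSON. drive_tool: Moves the arm, as the interface text tells. Its arguments: {"type":"object","properties":{"rows":{"type":"array","items":{"type":"object","properties":{"linear":{"type":"array","items":{"type":"number"}},"rot":{"type":"array","items":{"type":"number"}}}}},"grip":{"type":"number"},"newtons":{"type":"number"}},"required":["rows"]}

```bash
mkdir -p pics; cat > h.py <<'E'
import numpy as np, cv2
from cell import r
def tri(obs):
    A=[];b=[]
    for cam,(u,v) in obs:
        p=r.camera_params(cam);f=240/np.tan(np.radians(p['fovy']/2))
        R=np.array(p['R']);t=np.array(p['t']);x=np.array([u-p['cx'],v-p['cy']])
        if cam=='wrist':
            n=np.linalg.norm(x);th=n/f;d=np.r_[x/n*np.sin(th),np.cos(th)]
        else: d=np.r_[x/f,1];d/=np.linalg.norm(d)
        d=R.T@d;c=-R.T@t;P=np.eye(3)-np.outer(d,d);A.append(P);b.append(P@c)
    return np.linalg.solve(sum(A),sum(b))
def onplane(cam,uv,z):
    p=r.camera_params(cam);f=240/np.tan(np.radians(p['fovy']/2))
    R=np.array(p['R']);t=np.array(p['t']);x=np.array([uv[0]-p['cx'],uv[1]-p['cy']])
    if cam=='wrist':
        n=np.linalg.norm(x);th=n/f;d=np.r_[x/n*np.sin(th),np.cos(th)]
    else: d=np.r_[x/f,1]
    d=R.T@d;c=-R.T@t
    return c+d*(z-c[2])/d[2]
E
python3 - <<'E'
from h import *
np.set_printoptions(precision=4,suppress=True)
for c in ('scene','top'):
    cv2.imwrite(f'pics/{c}1.png',r.grab_frame(c)[:,:,::-1])
    for n,z in (('cap_top',.145),('cap',.107),('bottle',0),('nozzle_bottle',0),('sealant',0),('tube',0),('tape',0),('box',0),('bearing',0),('big_seal',0)):
        for d in r.place_of(c,n)[:2]: print(c,n,round(d['confidence'],2),np.round(d['xy'],1),onplane(c,d['xy'],z))
s=r.read_state();print(s,r.tcp_to_tips)
E
```

```text
scene cap_top 0.67 [387.6 229. ] [ 0.4842 -0.1285  0.145 ]
scene cap 0.61 [387.4 241.6] [ 0.4912 -0.138   0.107 ]
scene bottle 0.8 [384.3 282.3] [ 0.4876 -0.1348  0.    ]
scene nozzle_bottle 0.96 [284.9 314. ] [0.525  0.1149 0.    ]
scene sealant 0.72 [281. 258.] [0.7214 0.0049 0.    ]
scene tube 0.59 [184.9 361.1] [0.5172 0.3387 0.    ]
scene tape 0.77 [235.  280.4] [0.7001 0.1451 0.    ]
scene box 0.73 [342.  243.1] [ 0.6892 -0.1674  0.    ]
scene big_seal 0.59 [438.6 248. ] [ 0.5194 -0.3565  0.    ]
top cap_top 0.66 [373.2 272.4] [ 0.4996 -0.126   0.145 ]
top cap_top 0.47 [253.  190.5] [0.6777 0.1215 0.145 ]
top cap 0.71 [373.6 278.3] [ 0.4898 -0.1308  0.107 ]
top cap 0.39 [168.7 275.8] [0.5041 0.3061 0.107 ]
top bottle 0.81 [369.5 280.1] [ 0.4926 -0.1333  0.    ]
top nozzle_bottle 0.75 [311.3 269.5] [0.5202 0.0022 0.    ]
top nozzle_bottle 0.74 [267.7 268.5] [0.5246 0.1043 0.    ]
top sealant 0.69 [309.2 189.8] [0.7114 0.0035 0.    ]
top tape 0.78 [252.1 192.8] [0.7067 0.1401 0.    ]
top tape 0.58 [372.2 274.5] [ 0.5056 -0.1401  0.    ]
top box 0.89 [385.6 193. ] [ 0.6999 -0.1791  0.    ]
top bearing 0.7 [308.6 271. ] [0.5168 0.0086 0.    ]
top big_seal 0.81 [459.8 269.9] [ 0.5121 -0.346   0.    ]
{'clock': 1.1, 'joint_pos': array([63.6449, 19.0891,  2.2853, 83.9599, -0.7666, 76.9658, -3.3518]), 'joint_velocities': array([-0.0397, -0.0741,  0.0719, -0.0578, -0.0273, -0.0217,  0.0655]), 'joint_efforts': array([  0.001 , -65.6131,   1.3337, -40.4059,  -0.0597,   0.0351,
         0.    ]), 'eef_pos': array([ 0.2294, -0.6081,  0.2158]), 'eef_rot': array([[ 0.9356,  0.353 , -0.    ],
       [ 0.353 , -0.9356, -0.    ],
       [-0.    ,  0.    , -1.    ]]), 'force': array([-0.4895,  0.641 , -0.0749]), 'torque': array([-0.009 , -0.0416,  0.0016]), 'finger_force': 0.0, 'grip_width': 0.08703286487461746} 0.025
```

View pics/top1.png

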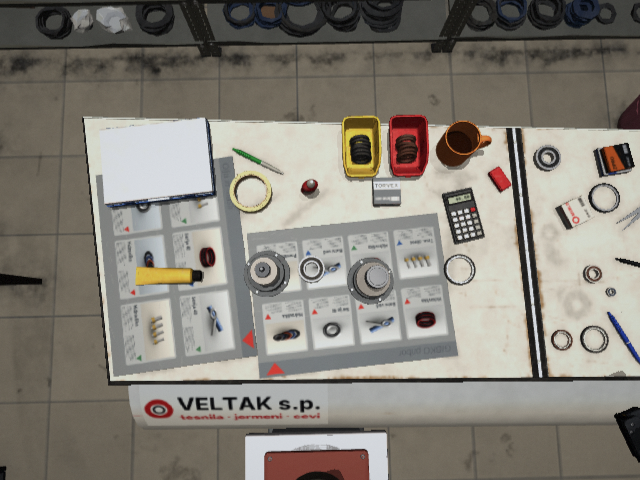

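View pics/scene1.png

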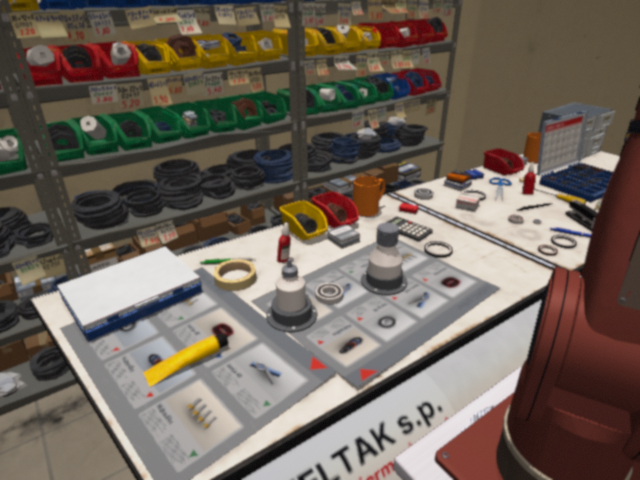

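The squat bottle with the wide cap is at (372,280) in the top view and (385,260) in the scene view. The nozzle bottle is at (267,270) in the top view, and the nets agree with both. That puts the cap at about (0.491, -0.132). I'll move above it with the same yaw, which leaves room for the counter-clockwise turn.

Request:
drive_tool(
  rows=[
    {"linear":[41.3,-35.3,0],"rot":[0,0,0]},
    {"linear":[41.3,-35.3,0],"rot":[0,0,0]},
    {"linear":[41.3,-35.3,0],"rot":[0,0,0]},
    {"linear":[41.3,-35.3,0],"rot":[0,0,0]},
    {"linear":[41.3,-35.3,0],"rot":[0,0,0]},
    {"linear":[41.3,-35.3,0],"rot":[0,0,0]},
    {"linear":[41.3,-35.3,0],"rot":[0,0,0]},
    {"linear":[41.3,-35.3,0],"rot":[0,0,0]},
    {"linear":[41.3,-35.3,0],"rot":[0,0,0]},
    {"linear":[41.3,-35.3,0],"rot":[0,0,0]},
    {"linear":[41.3,-35.3,0],"rot":[0,0,0]},
    {"linear":[41.3,-35.3,0],"rot":[0,0,0]},
  ],
  grip=8.7,
  newtons=55,
)

```text
clock: 2.1
eef_pos: [0.471, -0.1681, 0.2162]
eef_rot: [[0.936, 0.353, 0.001], [0.353, -0.936, -0.001], [0.001, 0.001, -1.0]]
force: [1.5, -0.7, -0.4]
grip_width: 0.0868
finger_force: 0.0
```

Request:
drive_tool(
  rows=[
    {"linear":[2.5,-2.1,0],"rot":[0,0,0]},
    {"linear":[2.5,-2.1,0],"rot":[0,0,0]},
    {"linear":[2.5,-2.1,0],"rot":[0,0,0]},
    {"linear":[2.5,-2.1,0],"rot":[0,0,0]},
  ],
)

```text
clock: 2.43
eef_pos: [0.486, -0.1423, 0.2157]
eef_rot: [[0.936, 0.353, -0.0], [0.353, -0.936, -0.0], [-0.0, 0.0, -1.0]]
force: [-1.1, -0.5, -0.8]
grip_width: 0.087
finger_force: 0.0
```

```bash
python3 - <<'E'
from h import *
np.set_printoptions(precision=4,suppress=True)
s=r.read_state();print(s['clock'],s['eef_pos'],s['joint_pos'],s['force'])
cv2.imwrite('pics/w1.png',r.grab_frame('wrist')[:,:,::-1])
for n,z in (('cap_top',.145),('cap',.107),('bottle',0)):
    for d in r.place_of('wrist',n)[:2]: print(n,d['confidence'],d['xy'],onplane('wrist',d['xy'],z))
for d in r.silhouettes('wrist','cap')[:1]:
    m=d['region'];ys,xs=np.nonzero(m);print(m.sum(),xs.min(),xs.max(),ys.min(),ys.max())
R=s['eef_rot'];print(R.T@(np.array([.491,-.132,0])-s['eef_pos']))
E
```

```text
2.4333 [ 0.486  -0.1423  0.2157] [ 32.3004   3.6369 -21.8175 102.5847   1.4315  74.0578 -59.2209] [-1.1212 -0.4605 -0.8178]
cap_top 0.93 [310.1, 239.1] [ 0.489  -0.1364  0.145 ]
cap 0.82 [309.1, 223.7] [ 0.49   -0.1345  0.107 ]
bottle 0.7 [313.3, 201.4] [ 0.4895 -0.137   0.    ]
4244 275 344 195 271
[ 0.0084 -0.0079  0.2157]
```

View pics/w1.png

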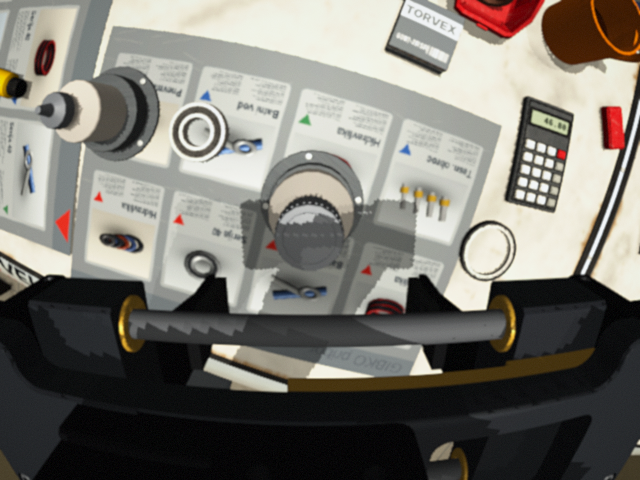

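The wrist view shows the cap top at (310,239) with nothing near it, so the axis is at about (0.4895, -0.1358). I'll shift and go down to a TCP height of 0.136.

Request:
drive_tool(
  rows=[
    {"linear":[0.6,-0.5,2.0],"rot":[0,0,0]},
    {"linear":[0.6,-0.5,4.0],"rot":[0,0,0]},
    {"linear":[0.6,-0.5,6.0],"rot":[0,0,0]},
    {"linear":[0.6,-0.5,7.5],"rot":[0,0,0]},
    {"linear":[0.6,-0.5,8.0],"rot":[0,0,0]},
    {"linear":[0.6,-0.5,8.0],"rot":[0,0,0]},
    {"linear":[0.6,-0.5,8.0],"rot":[0,0,0]},
  ],
)

```text
clock: 3.27
eef_pos: [0.4904, -0.1351, 0.1364]
eef_rot: [[0.936, 0.352, 0.0], [0.352, -0.936, -0.0], [0.0, 0.0, -1.0]]
force: [0.6, 0.0, 0.6]
grip_width: 0.0868
finger_force: 0.0
```

Request:
drive_tool(
  rows=[
    {"linear":[0,0,0],"rot":[0,0,0]},
    {"linear":[0,0,0],"rot":[0,0,0]},
    {"linear":[0,0,0],"rot":[0,0,0]},
    {"linear":[0,0,0],"rot":[0,0,0]},
    {"linear":[0,0,0],"rot":[0,0,0]},
    {"linear":[0,0,0],"rot":[0,0,0]},
    {"linear":[0,0,0],"rot":[0,0,0]},
    {"linear":[0,0,0],"rot":[0,0,0]},
  ],
  grip=4.0,
  newtons=55,
)

```text
clock: 3.93
eef_pos: [0.4903, -0.1349, 0.1358]
eef_rot: [[0.936, 0.353, 0.0], [0.353, -0.936, -0.0], [0.0, 0.0, -1.0]]
force: [-0.1, -1.1, 0.4]
grip_width: 0.0439
finger_force: 54.8
```

Request:
drive_tool(
  rows=[
    {"linear":[0,0,0.2],"rot":[0,0,0]},
    {"linear":[0,0,0.4],"rot":[0,0,0]},
    {"linear":[0,0,0.5],"rot":[0,0,0]},
    {"linear":[0,0,0.5],"rot":[0,0,0]},
    {"linear":[0,0,0.5],"rot":[0,0,0]},
    {"linear":[0,0,0.5],"rot":[0,0,0]},
  ],
)

```text
clock: 4.43
eef_pos: [0.4904, -0.1349, 0.1316]
eef_rot: [[0.936, 0.353, 0.001], [0.353, -0.936, -0.0], [0.0, 0.001, -1.0]]
force: [-4.3, 0.6, 9.2]
grip_width: 0.0435
finger_force: 55.0
```

Request:
drive_tool(
  rows=[
    {"linear":[0,0,0.2],"rot":[0,0,0]},
    {"linear":[0,0,0.3],"rot":[0,0,0]},
    {"linear":[0,0,0.3],"rot":[0,0,0]},
    {"linear":[0,0,0.3],"rot":[0,0,0]},
  ],
)

```text
clock: 4.77
eef_pos: [0.4906, -0.1349, 0.1304]
eef_rot: [[0.936, 0.353, 0.001], [0.353, -0.936, -0.001], [0.001, 0.001, -1.0]]
force: [-11.3, 3.3, 27.6]
grip_width: 0.0443
finger_force: 55.0
```

Request:
drive_tool(
  rows=[
    {"linear":[-0.1,0,0],"rot":[0,0,0]},
    {"linear":[-0.1,0,0],"rot":[0,0,-0.4]},
    {"linear":[-0.1,0,0],"rot":[0,0,-1.0]},
    {"linear":[-0.1,0,0],"rot":[0,0,-1.7]},
    {"linear":[-0.1,0,0],"rot":[0,0,-2.4]},
    {"linear":[-0.1,0,0],"rot":[0,0,-3.1]},
    {"linear":[-0.1,0,0],"rot":[0,0,-3.8]},
    {"linear":[-0.1,0,0],"rot":[0,0,-4.5]},
    {"linear":[-0.1,0,0],"rot":[0,0,-5.2]},
    {"linear":[-0.1,0,0],"rot":[0,0,-5.8]},
    {"linear":[-0.1,0,0],"rot":[0,0,-6.0]},
    {"linear":[-0.1,0,0],"rot":[0,0,-6.0]},
  ],
)

```text
clock: 5.77
eef_pos: [0.4921, -0.1351, 0.1306]
eef_rot: [[0.548, 0.837, 0.006], [0.837, -0.548, -0.001], [0.002, 0.006, -1.0]]
force: [0.6, 1.3, 18.6]
grip_width: 0.044
finger_force: 55.0
```

```bash
python3 - <<'E'
from h import *
np.set_printoptions(precision=4,suppress=True)
s=r.read_state();print(s['clock'],s['eef_pos'],s['joint_pos'],s['force'],s['torque'],s['grip_width'],np.degrees(np.arctan2(s['eef_rot'][1,0],s['eef_rot'][0,0])))
cv2.imwrite('pics/w2.png',r.grab_frame('wrist')[:,:,::-1])
E
```

```text
5.7667 [ 0.4921 -0.1351  0.1306] [ 33.8424   8.0383 -25.2185 108.5618   3.82    63.8558 -26.0448] [ 0.5945  1.2848 18.6477] [ 0.3356 -0.0345  0.0525] 0.04396747535210466 56.778572423199094
```

View pics/w2.png

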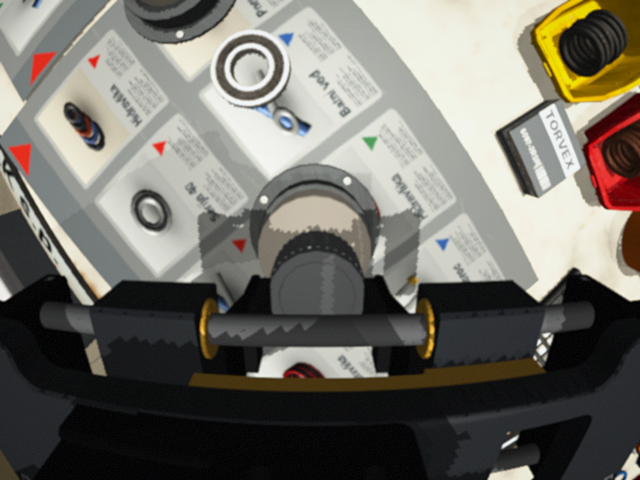

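The cap sits square in the fingers at (318,285), pressed with 18 N. The moment about the axis is small, so it is turning with the tool. I'll carry on to the end stop.

Request:
drive_tool(
  rows=[
    {"linear":[0,0,0],"rot":[0,0,-0.7]},
    {"linear":[0,0,0],"rot":[0,0,-1.4]},
    {"linear":[0,0,0],"rot":[0,0,-2.1]},
    {"linear":[0,0,0],"rot":[0,0,-2.8]},
    {"linear":[0,0,0],"rot":[0,0,-3.5]},
    {"linear":[0,0,0],"rot":[0,0,-4.2]},
    {"linear":[0,0,0],"rot":[0,0,-4.9]},
    {"linear":[0,0,0],"rot":[0,0,-5.6]},
    {"linear":[0,0,0],"rot":[0,0,-6.2]},
    {"linear":[0,0,0],"rot":[0,0,-6.6]},
    {"linear":[0,0,0],"rot":[0,0,-6.6]},
    {"linear":[0,0,0],"rot":[0,0,-6.6]},
  ],
)

```text
clock: 6.82
eef_pos: [0.4918, -0.135, 0.1305]
eef_rot: [[-0.11, 0.994, 0.005], [0.994, 0.11, -0.001], [-0.002, 0.005, -1.0]]
force: [-1.0, 1.8, 19.1]
grip_width: 0.0438
finger_force: 55.0
```

```bash
python3 - <<'E'
from h import *
np.set_printoptions(precision=4,suppress=True)
s=r.read_state();print(s['clock'],s['eef_pos'],s['joint_pos'],s['force'],s['torque'],s['grip_width'],np.degrees(np.arctan2(s['eef_rot'][1,0],s['eef_rot'][0,0])))
E
```

```text
6.8167 [ 0.4918 -0.135   0.1305] [ 36.7209   8.3434 -28.3657 108.4356   4.4203  63.9615  13.0012] [-0.9708  1.8339 19.0809] [ 0.402   0.2176 -0.01  ] 0.04375270475833994 96.31328196739416
```

Request:
drive_tool(
  rows=[
    {"linear":[0,0,0],"rot":[0,0,-0.4]},
    {"linear":[0,0,0],"rot":[0,0,-0.8]},
    {"linear":[0,0,0],"rot":[0,0,-1.0]},
    {"linear":[0,0,0],"rot":[0,0,-1.0]},
  ],
)

```text
clock: 7.15
eef_pos: [0.4912, -0.1348, 0.1305]
eef_rot: [[-0.214, 0.977, 0.004], [0.977, 0.214, -0.001], [-0.002, 0.004, -1.0]]
force: [-4.4, 2.8, 22.3]
grip_width: 0.0439
finger_force: 55.0
```

```bash
python3 - <<'E'
from h import *
np.set_printoptions(precision=4,suppress=True)
s=r.read_state();print(s['clock'],s['eef_pos'],s['force'],s['torque'],s['grip_width'],np.degrees(np.arctan2(s['eef_rot'][1,0],s['eef_rot'][0,0])))
E
```

```text
7.15 [ 0.4912 -0.1348  0.1305] [-4.3606  2.8238 22.275 ] [ 0.6366  0.9161 -0.2188] 0.04385508541406933 102.36245933577011
```

The moment is rising at 82°, so that is the end stop. I'll ease back slightly and lift straight up.

Request:
drive_tool(
  rows=[
    {"linear":[0,0,0],"rot":[0,0,0.6]},
    {"linear":[0,0,-0.5],"rot":[0,0,0.6]},
    {"linear":[0,0,-1.0],"rot":[0,0,0.6]},
    {"linear":[0,0,-1.7],"rot":[0,0,0.6]},
    {"linear":[0,0,-2.4],"rot":[0,0,0.6]},
    {"linear":[0,0,-3.2],"rot":[0,0,0.6]},
    {"linear":[0,0,-4.0],"rot":[0,0,0.6]},
    {"linear":[0,0,-4.8],"rot":[0,0,0.6]},
    {"linear":[0,0,-5.6],"rot":[0,0,0.6]},
    {"linear":[0,0,-6.4],"rot":[0,0,0.6]},
    {"linear":[0,0,-7.2],"rot":[0,0,0.6]},
    {"linear":[0,0,-8.0],"rot":[0,0,0.6]},
  ],
)

```text
clock: 8.15
eef_pos: [0.4893, -0.1351, 0.2086]
eef_rot: [[-0.151, 0.989, 0.0], [0.989, 0.151, 0.0], [-0.0, 0.0, -1.0]]
force: [0.6, -0.5, 0.1]
grip_width: 0.0436
finger_force: 55.0
```

Request:
drive_tool(
  rows=[
    {"linear":[0,0,-0.7],"rot":[0,0,0]},
    {"linear":[0,0,-1.4],"rot":[0,0,0]},
    {"linear":[0,0,-2.0],"rot":[0,0,0]},
    {"linear":[0,0,-2.5],"rot":[0,0,0]},
    {"linear":[0,0,-2.7],"rot":[0,0,0]},
    {"linear":[0,0,-2.7],"rot":[0,0,0]},
    {"linear":[0,0,-2.7],"rot":[0,0,0]},
    {"linear":[0,0,-2.7],"rot":[0,0,0]},
  ],
)

```text
clock: 8.82
eef_pos: [0.489, -0.1351, 0.2343]
eef_rot: [[-0.151, 0.989, -0.001], [0.989, 0.151, 0.0], [0.0, -0.001, -1.0]]
force: [-0.1, -0.0, -0.5]
grip_width: 0.0436
finger_force: 55.0
```

```bash
python3 - <<'E'
from h import *
np.set_printoptions(precision=4,suppress=True)
s=r.read_state();print(s['clock'],s['eef_pos'],s['force'],s['torque'],s['grip_width'],s['finger_force'])
o=[]
for c in ('scene','top'):
    im=r.grab_frame(c)[:,:,::-1]
    for n in ('cap','cap_top','neck_top'):
        for d in r.place_of(c,n)[:1]: print(c,n,d['confidence'],d['xy']); o.append((n,c,d['xy']))
    if c=='scene': cv2.imwrite('pics/s2.png',cv2.resize(im[130:330,270:510],None,fx=2.5,fy=2.5))
for n in ('cap','cap_top','neck_top'):
    q=[(c,x) for m,c,x in o if m==n]
    if len(q)==2: print(n,tri(q))
E
```

```text
8.8167 [ 0.489  -0.1351  0.2343] [-0.0941 -0.0277 -0.4556] [ 0.0324 -0.0722  0.0312] 0.04358839284346091 55.00021576881409
scene cap 0.7 [392.1, 201.8]
scene cap_top 0.62 [391.2, 185.6]
scene neck_top 0.89 [386.1, 235.2]
top cap 0.44 [379.9, 274.2]
top cap_top 0.44 [382.3, 273.5]
top neck_top 0.76 [374.2, 275.8]
cap [ 0.4886 -0.1347  0.2065]
cap_top [ 0.4891 -0.1326  0.2436]
neck_top [ 0.4927 -0.1315  0.1249]
```

View pics/s2.png

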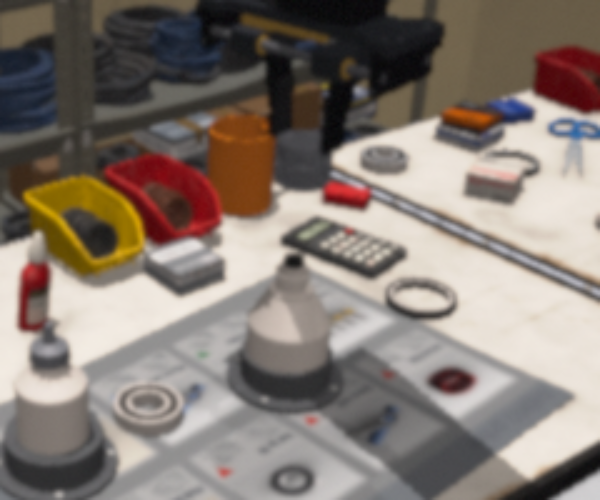

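The picture shows the cap held upright in the fingers at crop pixel (302,158), straight above the bare neck at (292,265). The underside is at about z = 0.206, roughly 8 cm above the neck, and the bystanders haven't moved. I'll hand the job in.

```bash
python3 -c "
from cell import r
print(r.finish_job())"
```

```text
the job is handed in; nothing more can be done
None
```

The cap is off and the job is handed in: the gripper holds it upright about 8 cm above its bottle's neck, and nothing else was disturbed; the hand-in returned no verdict.

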